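Set the cup holder to its mark from one side

TASK

The yellow cup holder on the bathroom rail has been pushed too far towards the cabinet, and its black grip has play in it. Hold it by the black grip, run it back away from the cabinet until its red pointer is a good 3 to 4 cm past the yellow mark (not the blue one), then bring it up towards the cabinet until the pointer stands at the yellow mark, and let go there with the play still taken up in that last direction. Leave the hook with the back brush where it is.

Things in the scene. Friction and masses are not known exactly. Their poses are not given: they have to be found in the camera images.
- grip_mid (a point): Middle of the upright black block on the yellow holder: 24 mm thick along the rail, 26 across, from 28 mm below this point to 22 above; the point is 129 mm over the table, the rest of the holder 30 mm or more below it. y: along the rail to the cabinet; z up. Slides on the holder along y, 12 mm either way of the middle (0.5 N); at the end of that play it drags the holder (2.5 N).
- pointer (a point): Tip of the red pointer, 6 mm wide, on the holder's side away from the robot, 87 mm over the table. Axes as grip_mid. The grip's y in this frame is -12 mm when it drags the holder away from the cabinet, +12 mm when towards it. The holder (80 mm long, stays where left) starts 50 mm or more past the mark on the cabinet side and can go 80 mm past it on the other.
- mark (a point): Point on the middle line of the yellow flag, a bar 8 mm wide, 70 mm long across the rail, clipped to its far side 9 mm below the pointer, which passes over it freely. Axes as grip_mid (y to the cabinet): the pointer's y in this frame is how far it is past the mark. A blue flag of the same shape is a bystander.
- hook_top (a point): Top of the upright stem of the chrome hook, 276 mm over the table, on the rail between the holder and the cabinet. A blue back brush, 52 mm wide along the rail, hangs from it on the side away from the robot. It can slide on the rail: leave it alone.

How it is judged:
On the way, in this order (a step that is already met when the one before it is completed fails the run):
1. the holder has been run back until its pointer is at least 20 mm past the yellow mark, away from the cabinet (y of pointer in the frame of mark below -0.02 m), for 0.1 s.
2. the play is taken up towards the cabinet (grip 6 mm or more to that side of the pointer) while still 10 mm short of the mark (y of pointer in the frame of mark below -0.01 m and y of grip_mid in the frame of pointer above 0.006 m), for 0.05 s.
At the end, for the whole second after the job is handed in: The pointer stands within 12 mm of the yellow mark's middle line along the rail, and the grip, let go, stands at least 6 mm to the cabinet side of the pointer (play still taken up) (y of pointer in the frame of mark between -0.012 and 0.012 m and y of grip_mid in the frame of pointer above 0.006 m); the robot touches nothing.
It fails at once if the hook with the back brush is shifted by more than 10 mm (distance of hook_top from where it was at the start of the episode above 0.01 m).
It also fails if it takes over 43 s, if anything falls off the work surface, if the arm or the gripper's body presses on something with over 40 N, if the wrist force passes 120 N, or if a joint passes its speed limit or range.

ROBOT

A 6-joint arm with a two-finger parallel gripper is mounted at the origin on the work surface. World frame = base frame: x ahead of the robot, y to its left, z up, the work surface at z = 0. Lengths are in m, angles in rad, forces in N, time in s.
With the tool pointing down it reaches from about 0.425 to 0.95 m from the base axis. Payload 14.7 kg.
Tool frame: the origin (TCP) lies at the very end of the fingers, on their centre line; the grasp point (between the pads) lies 19 mm behind it (robot.grasp_offset is the distance from the TCP to the grasp point, in m); z points along the fingers, y is the direction in which the jaws open and shut (so a half turn about z gives the same grasp; the last joint's range is limited). The gripper opens to 85 mm and grips with 20 to 120 N. Pads are 22 mm wide; open, the fingers measure 114 mm over their backs; the gripper's body (76 mm by 85 mm) begins 54 mm behind the grasp point. The pads swing forward as they close: fully open they stand 13 mm farther back than shut.
Start: joints at [1.189, 0.48, 1.596, -0, 1.065, -0.047], TCP at [0.214, 0.614, 0.231] pointing down, gripper open.
Joint ranges: [-2.75, 2.75], [-0.82, 2.05], [0.23, 2.67], [-1.56, 4.7], [0.09, 2.69], [-2.92, 2.92]. Speed limits (rad/s): [1.89, 1.89, 2.39, 3.01, 3.01, 3.01].

INTERFACE

Orientations are given as a rotation vector (axis times angle).
In Python, from plant import robot gives the robot as it stands.
- The arm moves only by the tool drive_tool, never from a script. Its argument "deltas" is a list that holds one entry, the list of rows, each a list of 7 numbers: the shift along the world's x, y, z in mm, then the turn, a rotation vector about the world's x, y, z in rad, then the closure, from 0 (fully open) to 1 (shut). In form: [[[tx, ty, tz, ax, ay, az, claw], ...]]. A call has 1 to 20 rows; each row shifts and turns the commanded pose from where the row before left it; what a row does not reach is not made up. A row lasts 1/8 s, in which the tool goes at most 62.5 mm and 10.7 degrees, less where a joint would pass 70% of its speed; a pose out of reach is approached as far as the arm can. A call with a gripper value outside its range is refused whole. The fingers move at their own pace and stop on an object; the grip force is fixed at half the most. Time passes only in rows, so rows that do not move let the fingers close. It gives the time, the measured TCP pose, the force and the opening at its end, in the units of the state.
- robot.state(): the state, without advancing time (a new reading comes with each control period).
- robot.capture(name): name is "side" or "top"; returns a dict with "color" (384x512x3 uint8, red, green, blue), "z_map" (384x512 float32, m along the optical axis (not along the pixel's ray), 0 where there is no reading), "intrinsics" (3x3 intrinsics, pixels), "dist_coeffs" ([k1, k2, p1, p2, k3] as OpenCV has them; the pictures are not rectified), "position" and "orientation" of the camera in the world. Camera axes: x right, y up, looking along -z (the intrinsics and any distortion apply to the point x, -y, -z); pixel columns grow to the right and rows downward; lengths in m; the calibration is good to about 2 mm. A picture is of the moment at which its call begins.
- robot.hand_in(): hands the job in, once; it reports no verdict.
Trained networks look in a picture, given as the dict that the camera call returned (one of the last four; its "shot" number tells which), for a name from the list of things; names that differ only in an ending like _2 or _b are one class to them, and where a whole thing is asked for, a point or a joint stands for the part that bears it (a point fixed in the world has none). Each returns a list of dicts, best first, with "conf" (0 to 1); they miss things now and then, are a little off and sometimes report something else, mostly with a low value. They report only what shows in the picture. A call takes as long as a camera call.
- robot.look_for(picture, name): "bbox" ([left, top, width, height] in pixels, round what is visible of it).
- robot.trace(picture, name): "pixels" (384x512 bool, what is visible of it) and "bbox" ([left, top, width, height] in pixels, round what is visible of it).
- robot.place_of(picture, name): "centre" ([row, column] in pixels: a listed point, or the origin of a listed thing).
The state is a dict: "clock": time; "joints": joint angles; "dq": joint speeds; "joint_efforts": joint torques, N m; "position": TCP position; "tcp_rot": TCP orientation; "contact_force": force on the tool from outside, world axes, zero at the start; "wrist_torque": the same for the moment, N m; "opening": finger opening in m.
Only numpy, scipy, OpenCV 4.12 (cv2) and the standard library are available. Lean on these libraries where they do the work, as an engineer would, in place of code of your own. Each camera call takes 0.05 s, during which the arm holds its last target. There are 200 camera calls.

## Working session

There is one attempt and no reset: what is moved stays moved. The work goes in short steps, Python scripts to look and compute and a tool call to move; the robot and the scene stay as the last step left them, time stands still between calls to the robot, and variables do not carry over. Pictures are saved under pics/ and viewed, about 8 in all and at most 12, crops included, and the job is handed in when it is done.

Besides the shell and the picture viewer there is one more tool, called after ">>>" by a JSON object that holds its "op" and its "data". drive_tool: Moves the arm, as the interface text tells. Its arguments: {"type":"object","properties":{"deltas":{"type":"array","items":{"type":"array","items":{"type":"array","items":{"type":"number"}}}}},"required":["deltas"]}

```bash
mkdir -p pics; cat > h.py <<'E'
import numpy as np, cv2
from scipy.spatial.transform import Rotation as R
from plant import robot
def rot(o):
    o=np.array(o,float)
    return o if o.shape==(3,3) else (R.from_rotvec(o) if o.size==3 else R.from_quat(o)).as_matrix()
def ray(p,row,col):
    u=cv2.undistortPoints(np.array([[[col,row]]],float),p["intrinsics"],np.array(p["dist_coeffs"],float))[0,0]
    return rot(p["orientation"])@np.array([u[0],-u[1],-1.])
def at_z(p,row,col,z):
    d=ray(p,row,col); c=np.array(p["position"]); return c+d*(z-c[2])/d[2]
def by_depth(p,row,col):
    z=p["z_map"][int(row),int(col)]; return np.array(p["position"])+ray(p,row,col)*z
def save(p,n,box=None,s=1):
    im=p["color"][...,::-1]
    if box: im=im[box[1]:box[3],box[0]:box[2]]
    cv2.imwrite("pics/"+n,cv2.resize(im,None,fx=s,fy=s,interpolation=cv2.INTER_CUBIC))
E
python3 - <<'E'
from h import *
np.set_printoptions(precision=4,suppress=True)
H={"grip_mid":.129,"pointer":.087,"mark":.078,"hook_top":.276}
for c in("top","side"):
    p=robot.capture(c); save(p,c+"0.png"); print(c,p["position"],p["orientation"])
    for n,z in H.items():
        for r in robot.place_of(p,n)[:2]:
            k=r["centre"]; print(n,round(r["conf"],2),np.array(k),"atz",at_z(p,*k,z),"dep",by_depth(p,*k))
print(robot.state())
E
```

```text
top [0.4649 0.1187 0.9533] [ 0.1729 -0.157  -1.5023]
pointer 0.7 [188.  265.1] atz [0.6492 0.1122 0.087 ] dep [0.6676 0.1116 0.0009]
mark 0.59 [192.  372.8] atz [ 0.656  -0.0896  0.078 ] dep [ 0.6562 -0.0898  0.077 ]
hook_top 0.75 [199.4 189.2] atz [0.5853 0.2226 0.276 ] dep [ 0.6348  0.2653 -0.0024]
side [0.3198 0.5232 0.6533] [ 0.3211 -1.0533 -2.3702]
grip_mid 0.73 [221.3 262.3] atz [0.5784 0.1054 0.129 ] dep [0.5726 0.1148 0.1408]
pointer 0.9 [221.9 233.5] atz [0.6475 0.1054 0.087 ] dep [ 0.6991  0.0396 -0.0022]
mark 0.53 [174.8 280. ] atz [ 0.6491 -0.0854  0.078 ] dep [ 0.6493 -0.0859  0.0776]
hook_top 0.81 [202.1 217.4] atz [0.5802 0.2259 0.276 ] dep [0.7703 0.0088 0.0005]
{'clock': 0.5, 'joints': array([ 1.1894,  0.4802,  1.5963, -0.    ,  1.0651, -0.0466]), 'dq': array([-0.0009,  0.0007, -0.0002,  0.0005,  0.0007,  0.002 ]), 'joint_efforts': array([ -0.    , -94.9803, -43.0354,  -0.0002,   0.0025,   0.    ]), 'position': array([0.2136, 0.6139, 0.2313]), 'tcp_rot': array([ 0.5235,  3.0977, -0.0001]), 'contact_force': array([-0.2821,  0.095 ,  0.5415]), 'wrist_torque': array([ 0.0183, -0.0848,  0.0222]), 'opening': 0.08566831452737127}
```

View pics/top0.png

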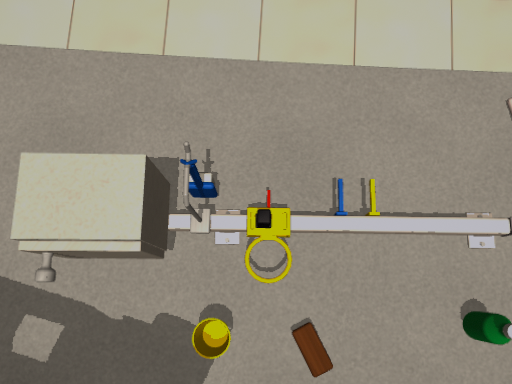

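View pics/side0.png

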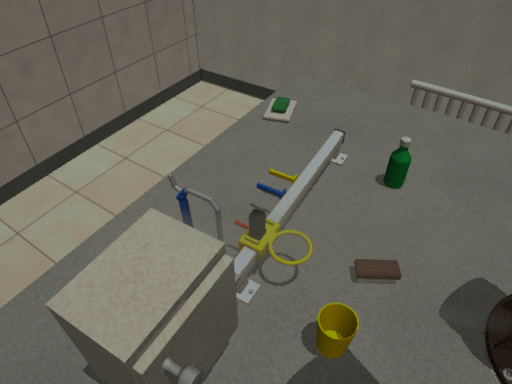

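Top view: the black grip is at about (row 217, col 263), the red pointer at (198, 268), the blue flag at col 340 and the yellow flag at col 373. The hook and brush are at about col 195, between the holder and the cabinet on the left (+y). Next I'll measure the rail axis, flag, pointer and grip by colour.

```bash
cat > m.py <<'E'
from h import *
np.set_printoptions(precision=4,suppress=True)
def masks(p):
    h=cv2.cvtColor(p["color"],cv2.COLOR_RGB2HSV).astype(int); H,S,V=h[...,0],h[...,1],h[...,2]
    return {"red":((H<6)|(H>174))&(S>150)&(V>90),"yel":(abs(H-29)<5)&(S>180)&(V>70),"blk":(V<40)}
def pts(p,m,z): 
    return np.array([at_z(p,r,c,z) for r,c in zip(*np.nonzero(m))])
E
python3 - <<'E'
from m import *
p=robot.capture("top"); M=masks(p)
def crop(m,r0,r1,c0,c1):
    o=np.zeros_like(m); o[r0:r1,c0:c1]=m[r0:r1,c0:c1]; return o
def line(m,z,n):
    q=pts(p,m,z)[:,:2]; c=q.mean(0); d=np.linalg.svd(q-c)[2][0]; d*=np.sign(d[0]); t=(q-c)@d
    print(n,len(q),"c",c,"d",d,"ends",c+d*t.min(),c+d*t.max())
line(crop(M["yel"],175,213,365,382),.082,"flag")
line(crop(M["red"],180,212,255,280),.09,"ptr")
line(crop(M["blk"],208,232,250,275),.151,"gripTop")
# rail edges by depth
z=p["z_map"]
L=[]
for c in list(range(300,335))+list(range(390,465)):
    col=z[:,c]; P=np.array([by_depth(p,r,c) for r in range(205,245)]); k=P[:,2]>.03
    if k.any(): L.append(P[k].mean(0))
L=np.array(L); print("rail z",L[:,2].min(),L[:,2].max()); f=np.polyfit(L[:,1],L[:,0],1); print("rail x=%.4f*y+%.4f"%tuple(f))
g=[by_depth(p,r,c) for r in range(208,232) for c in range(250,278)]; g=np.array([a for a in g if a[2]>.14]); print("grip top",len(g),g.mean(0),g.min(0),g.max(0))
E
```

```text
flag 164 c [ 0.6474 -0.0881] d [0.9983 0.0576] ends [ 0.6174 -0.0899] [ 0.6799 -0.0862]
ptr 51 c [0.6301 0.1058] d [0.9984 0.0562] ends [0.615 0.105] [0.6452 0.1067]
gripTop 199 c [0.5819 0.1133] d [0.9999 0.0104] ends [0.5673 0.1131] [0.5975 0.1134]
rail z 0.07596490473641963 0.1764587460128756
rail x=-0.0568*y+0.5888
grip top 216 [0.5848 0.1129 0.1579] [0.4649 0.101  0.1403] [0.5995 0.1243 0.9533]
```

>>> {"op": "drive_tool", "data": {"deltas": [[[0,0,50,0,0,0,0],[0,0,50,0,0,0,0],[0,0,50,0,0,0,0],[0,0,40,0,0,0,0],[30,-40,0,0,0,-0.1,0],[30,-40,0,0,0,-0.1,0],[30,-40,0,0,0,-0.1,0],[30,-40,0,0,0,-0.1,0],[30,-40,0,0,0,-0.1,0],[30,-40,0,0,0,-0.1,0],[30,-40,0,0,0,-0.1,0],[30,-40,0,0,0,-0.1,0],[30,-40,0,0,0,-0.1,0],[30,-40,0,0,0,-0.1,0],[30,-40,0,0,0,-0.1,0],[30,-45,0,0,0,-0.08,0],[8,-17,0,0,0,0,0],[0,0,0,0,0,0,0]]]}}

```text
clock: 2.8
position: [0.5817, 0.1111, 0.4211]
tcp_rot: [-2.159, -2.281, 0.0]
contact_force: [-0.2, 0.3, 0.2]
opening: 0.0855
```

```bash
python3 - <<'E'
from m import *
s=robot.state(); A=rot(s["tcp_rot"]); print(s["clock"],s["position"],"tooly deg",np.degrees(np.arctan2(A[1,1],A[0,1])),"tool z",A[:,2],s["joints"],s["opening"])
p=robot.capture("side"); save(p,"side1.png")
for n,z in (("grip_mid",.129),("hook_top",.276)):
  for r in robot.place_of(p,n)[:2]: print(n,r["conf"],r["centre"],at_z(p,*r["centre"],z))
E
```

```text
2.8 [0.5817 0.1111 0.4211] tooly deg 3.1548609740872324 tool z [-0.0005  0.0001 -1.    ] [0.1375 0.266  1.4597 0.0001 1.4165 0.0824] 0.08552600010067044
grip_mid 0.62 [219.8, 261.2] [0.5822 0.1032 0.129 ]
hook_top 0.82 [200.2, 217.3] [0.5827 0.2228 0.276 ]
```

View pics/side1.png

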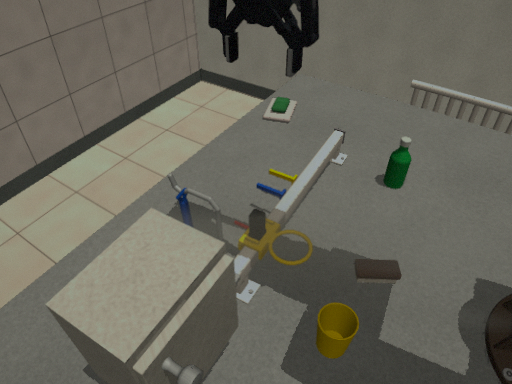

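Side view: the gripper is above the grip, open, well clear of the hook and brush (cols 170–220). The holder is unchanged. I'll descend and close on the block.

>>> {"op": "drive_tool", "data": {"deltas": [[[0,1,-45,0,0,0,0],[0,0,-45,0,0,0,0],[0,0,-45,0,0,0,0],[0,0,-45,0,0,0,0],[0,0,-45,0,0,0,0],[0,0,-35,0,0,0,0],[0,0,-25,0,0,0,0],[0,0,-15,0,0,0,0],[0,0,-6,0,0,0,0],[0,0,0,0,0,0,0],[0,0,0,0,0,0,1],[0,0,0,0,0,0,1],[0,0,0,0,0,0,1],[0,0,0,0,0,0,1],[0,0,0,0,0,0,1],[0,0,0,0,0,0,1]]]}}

```text
clock: 4.95
position: [0.5855, 0.1132, 0.1166]
tcp_rot: [2.156, 2.279, 0.009]
contact_force: [18.1, 1.3, -1.1]
opening: 0.0255
```

>>> {"op": "drive_tool", "data": {"deltas": [[[4,0,0,0,0,0,1],[0.6,-10,0,0,0,0,1],[0.6,-10,0,0,0,0,1],[0.9,-15,0,0,0,0,1],[0.9,-15,0,0,0,0,1],[0.9,-15,0,0,0,0,1],[0.9,-15,0,0,0,0,1],[0.9,-15,0,0,0,0,1],[0.9,-15,0,0,0,0,1],[0.9,-15,0,0,0,0,1],[0.9,-15,0,0,0,0,1],[0.9,-15,0,0,0,0,1],[0.9,-15,0,0,0,0,1],[0.9,-15,0,0,0,0,1],[0.9,-15,0,0,0,0,1],[0.6,-10,0,0,0,0,1],[0,0,0,0,0,0,1],[0,0,0,0,0,0,1]]]}}

```text
clock: 7.2
position: [0.5964, -0.0974, 0.1164]
tcp_rot: [-2.158, -2.281, 0.003]
contact_force: [-16.7, -1.3, 25.8]
opening: 0.0255
```

```bash
cat > look.py <<'E'
from m import *
import sys
e=np.array([-.0568,.9984])
s=robot.state(); print(s["clock"],s["position"],"F",s["contact_force"],"grip s",s["position"][:2]@e)
for c in("top","side"):
    p=robot.capture(c); save(p,c+sys.argv[1]+".png")
    for n,z in {"grip_mid":.129,"pointer":.087,"mark":.078,"hook_top":.276}.items():
        for r in robot.place_of(p,n)[:2]:
            a=at_z(p,*r["centre"],z); print(c,n,round(r["conf"],2),np.array(r["centre"]),a,"s %.4f"%(a[:2]@e))
    n,l,st,ct=cv2.connectedComponentsWithStats(masks(p)["red"].astype(np.uint8))
    for i in range(1,n):
        if st[i,4]>12: a=at_z(p,ct[i][1],ct[i][0],.089); print(c,"red",st[i,4],ct[i],a,"s %.4f"%(a[:2]@e))
E
python3 look.py 2
```

```text
7.2 [ 0.5964 -0.0974  0.1164] F [-16.7499  -1.2919  25.7573] grip s -0.13111706033856468
top grip_mid 0.74 [217.6 383.7] [ 0.6005 -0.0966  0.129 ] s -0.1306
top pointer 0.72 [193.5 366.8] [ 0.6505 -0.0764  0.087 ] s -0.1133
top mark 0.61 [189.5 372.5] [ 0.6608 -0.089   0.078 ] s -0.1263
top hook_top 0.68 [202.6 186.5] [0.5804 0.2261 0.276 ] s 0.1927
top red 47 [371.0851 199.7872] [ 0.6388 -0.084   0.089 ] s -0.1201
side grip_mid 0.84 [163.6 310.8] [ 0.5818 -0.103   0.129 ] s -0.1359
side pointer 0.85 [171.  277.7] [ 0.6556 -0.0851  0.087 ] s -0.1222
side mark 0.63 [173.7 279.3] [ 0.6525 -0.0881  0.078 ] s -0.1250
side hook_top 0.77 [202.5 216.2] [0.5811 0.2275 0.276 ] s 0.1941
side red 20 [284.   172.25] [ 0.6396 -0.087   0.089 ] s -0.1232
```

>>> {"op": "drive_tool", "data": {"deltas": [[[-3,0,1,0,0,0,1],[0.6,-11,0,0,0,0,1],[0.6,-10,0,0,0,0,1],[0.6,-10,0,0,0,0,1],[0.6,-10,0,0,0,0,1],[0,0,0,0,0,0,1],[0,0,0,0,0,0,1]]]}}

```text
clock: 8.57
position: [0.598, -0.1383, 0.1166]
tcp_rot: [2.158, 2.282, 0.001]
contact_force: [4.2, -0.4, 5.0]
opening: 0.025
```

```bash
python3 look.py 3
```

```text
8.575 [ 0.598  -0.1383  0.1166] F [ 4.2469 -0.4229  5.0077] grip s -0.17205628218212776
top grip_mid 0.55 [221.2 407.2] [ 0.5968 -0.1369  0.129 ] s -0.1706
top pointer 0.89 [195.8 392.2] [ 0.6491 -0.1229  0.087 ] s -0.1596
top mark 0.64 [190.9 375.4] [ 0.6584 -0.0944  0.078 ] s -0.1316
top hook_top 0.72 [201.7 187.3] [0.5818 0.225  0.276 ] s 0.1916
top red 57 [394.4211 199.7895] [ 0.6414 -0.1264  0.089 ] s -0.1627
side grip_mid 0.62 [152.7 314.9] [ 0.5924 -0.145   0.129 ] s -0.1784
side pointer 0.72 [161.6 287.1] [ 0.6548 -0.1287  0.087 ] s -0.1657
side hook_top 0.69 [203.  216.5] [0.5801 0.2281 0.276 ] s 0.1948
side red 19 [292. 163.] [ 0.641 -0.128  0.089] s -0.1643
```

View pics/top3.png

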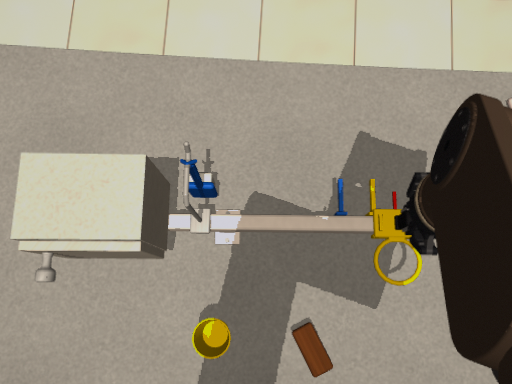

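Top view: the red pointer (col 394) is about 37 mm past the yellow flag (col 373), away from the cabinet. The hook hasn't moved. Next I'll move back towards the cabinet, stopping short of the mark for a check.

>>> {"op": "drive_tool", "data": {"deltas": [[[-0.5,8,0,0,0,0,1],[-0.5,8,0,0,0,0,1],[-0.5,8,0,0,0,0,1],[-0.4,7,0,0,0,0,1],[-0.4,7,0,0,0,0,1],[-0.4,7,0,0,0,0,1],[0,0,0,0,0,0,1],[0,0,0,0,0,0,1]]]}}

```text
clock: 10.07
position: [0.5957, -0.0928, 0.1166]
tcp_rot: [2.157, 2.282, 0.002]
contact_force: [8.5, 0.1, 3.3]
opening: 0.0253
```

```bash
python3 look.py 4
```

```text
10.075 [ 0.5957 -0.0928  0.1166] F [8.5317 0.0889 3.252 ] grip s -0.12646877425643457
top grip_mid 0.47 [221.1 381.8] [ 0.5941 -0.0934  0.129 ] s -0.1270
top mark 0.56 [189.6 373.3] [ 0.6607 -0.0904  0.078 ] s -0.1278
side grip_mid 0.79 [162.9 306.2] [ 0.5916 -0.0997  0.129 ] s -0.1331
side pointer 0.59 [166.  282.8] [ 0.655  -0.1081  0.087 ] s -0.1451
side mark 0.6 [174.8 279. ] [ 0.651  -0.0841  0.078 ] s -0.1210
side hook_top 0.78 [202.3 215.3] [0.5824 0.2279 0.276 ] s 0.1944
side red 21 [287.1429 168.0952] [ 0.6411 -0.1045  0.089 ] s -0.1408
```

>>> {"op": "drive_tool", "data": {"deltas": [[[-0.4,5,0,0,0,0,1],[-0.3,5,0,0,0,0,1],[-0.3,4,0,0,0,0,1],[-0.5,0,0,0,0,0,1],[0,0,0,0,0,0,1]]]}}

```text
clock: 11.2
position: [0.595, -0.0789, 0.1166]
tcp_rot: [2.156, 2.281, 0.003]
contact_force: [13.4, 1.4, -0.8]
opening: 0.0252
```

```bash
cat >> look.py <<'E'
    M=masks(p)["yel"].copy(); b=(165,213,360,383) if c=="top" else (165,185,262,300)
    k=np.zeros_like(M); k[b[0]:b[1],b[2]:b[3]]=1; q=pts(p,M&k,.082)
    q=q[(q[:,0]>.63)&(q[:,0]<.70)&(abs(q[:,1]+.09)<.03)] if len(q) else q
    if len(q): print(c,"flag",len(q),"s %.4f"%np.median(q[:,:2]@e))
E
python3 look.py 5
python3 -c "
import cv2
a=cv2.imread('pics/side5.png')[120:230,220:360]; b=cv2.imread('pics/top5.png')[150:260,310:450]
cv2.imwrite('pics/c5.png',cv2.resize(cv2.vconcat([a,b]),None,fx=2.7,fy=2.7,interpolation=2))"
```

```text
11.2 [ 0.595  -0.0789  0.1166] F [13.45    1.359  -0.8354] grip s -0.11256127483584699
top grip_mid 0.66 [220.1 373.7] [ 0.595  -0.0794  0.129 ] s -0.1131
top pointer 0.44 [220.3 373.7] [ 0.6012 -0.0895  0.087 ] s -0.1235
top mark 0.55 [186.8 371.1] [ 0.6658 -0.0863  0.078 ] s -0.1240
top hook_top 0.65 [202.1 184.4] [0.5809 0.2292 0.276 ] s 0.1958
top flag 2 s -0.1281
side grip_mid 0.74 [167.3 305.2] [ 0.5862 -0.0844  0.129 ] s -0.1175
side pointer 0.71 [172.7 278.8] [ 0.6502 -0.081   0.087 ] s -0.1178
side mark 0.4 [173.8 278.8] [ 0.6533 -0.0871  0.078 ] s -0.1241
side hook_top 0.62 [206.2 218.7] [0.5735 0.2316 0.276 ] s 0.1986
side red 20 [284.4 171.2] [ 0.6408 -0.0909  0.089 ] s -0.1271
side flag 68 s -0.1191
```

View pics/c5.png

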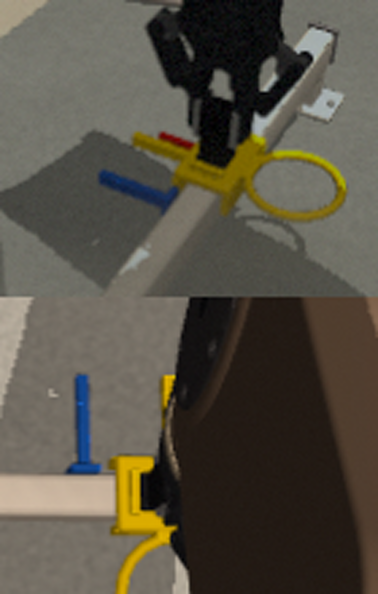

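The crop shows the red pointer just above the yellow flag, the blue flag well off to the cabinet side, and the black grip still held. Measured: pointer at about −0.126 along the rail, mark at −0.125, grip 12–13 mm to the cabinet side. I'll relieve the x load, release and go up.

>>> {"op": "drive_tool", "data": {"deltas": [[[1.5,0,0,0,0,0,1],[0,0,0,0,0,0,1],[0,0,0,0,0,0,0.5],[0,0,0,0,0,0,0],[0,0,0,0,0,0,0],[0,0,0,0,0,0,0],[0,0,0,0,0,0,0],[0,0,0,0,0,0,0],[0,0,15,0,0,0,0],[0,0,30,0,0,0,0],[0,0,45,0,0,0,0],[0,0,45,0,0,0,0],[0,0,45,0,0,0,0],[0,0,45,0,0,0,0],[0,-40,20,0,0,0,0],[0,-40,0,0,0,0,0],[0,-40,0,0,0,0,0],[0,-40,0,0,0,0,0],[0,-40,0,0,0,0,0],[0,0,0,0,0,0,0]]]}}

```text
clock: 14.2
position: [0.5943, -0.2816, 0.362]
tcp_rot: [2.161, 2.279, -0.0]
contact_force: [-0.1, 0.6, -0.2]
opening: 0.0855
```

```bash
python3 look.py 6
python3 -c "
import cv2
a=cv2.imread('pics/side6.png')[120:230,220:360]; b=cv2.imread('pics/top6.png')[150:260,310:450]
cv2.imwrite('pics/c6.png',cv2.resize(cv2.vconcat([a,b]),None,fx=2.7,fy=2.7,interpolation=2))"
```

```text
14.2 [ 0.5943 -0.2816  0.362 ] F [-0.1038  0.5598 -0.2048] grip s -0.3148748350660457
top grip_mid 0.75 [215.3 377.2] [ 0.6038 -0.0854  0.129 ] s -0.1196
top pointer 0.68 [218.3 375. ] [ 0.6051 -0.0919  0.087 ] s -0.1261
top pointer 0.61 [193.  370.9] [ 0.6519 -0.084   0.087 ] s -0.1209
top mark 0.51 [190.5 370.8] [ 0.6587 -0.0858  0.078 ] s -0.1231
top hook_top 0.63 [203.4 186.2] [0.5792 0.2264 0.276 ] s 0.1931
top red 53 [374.0755 200.283 ] [ 0.6382 -0.0894  0.089 ] s -0.1255
top flag 64 s -0.1246
side grip_mid 0.85 [162.5 305. ] [ 0.5946 -0.0995  0.129 ] s -0.1331
side pointer 0.55 [169.  280.6] [ 0.6536 -0.0953  0.087 ] s -0.1323
side mark 0.63 [174.4 278.6] [ 0.6526 -0.0849  0.078 ] s -0.1218
side mark 0.34 [172.  280.8] [ 0.6527 -0.0955  0.078 ] s -0.1324
side hook_top 0.96 [198.7 219.2] [0.5823 0.2188 0.276 ] s 0.1854
side red 28 [284.6786 171.25  ] [ 0.6401 -0.0911  0.089 ] s -0.1273
side flag 76 s -0.1203
```

View pics/c6.png

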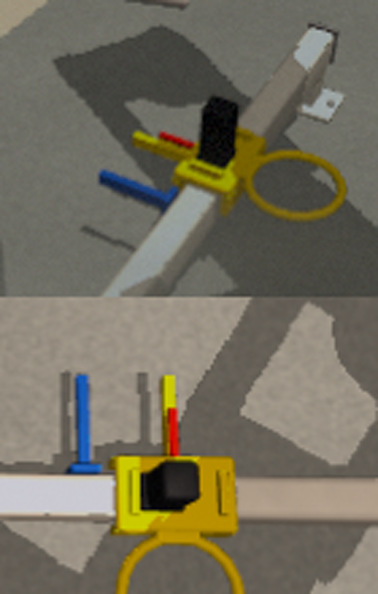

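```bash
python3 - <<'E'
from m import *
e=np.array([-.0568,.9984]); p=robot.capture("top")
g=np.array([by_depth(p,r,c) for r in range(205,232) for c in range(355,392)]); g=g[(g[:,2]>.142)&(g[:,2]<.16)]
s=g[:,:2]@e; print(len(g),"grip top s min/med/max",s.min(),np.median(s),s.max(),"x",np.median(g[:,0]))
E
```

```text
220 grip top s min/med/max -0.12461443163896192 -0.11154908544583662 -0.10077858475245433 x 0.5956183403793556
```

```bash
python3 -c "
from plant import robot
print(robot.hand_in(), robot.state()['clock'])"
```

```text
the job is handed in; nothing more can be done
the job is handed in; nothing more can be done
```

The holder's pointer now stands at the yellow mark with the play still taken up towards the cabinet. I handed the job in at about 14 s of the 43 s. No verdict is reported.

I held the holder by the black grip, with the jaws across the rail. I ran it back until the pointer was about 37 mm past the yellow mark, then brought it up towards the cabinet and let go. The gripper then went up and clear.

**Last checks, after release:**
- **Pointer:** in the top view it is at −0.1255 m along the rail and the yellow mark at −0.1246 m, so within about 1 mm. The colour measurement in the side view puts the pointer about 7 mm short. There the flag was partly hidden, so I trusted the top view; both are inside the 12 mm allowed.
- **Grip:** its middle is at about −0.112 m in the depth image, so roughly 13 mm to the cabinet side of the pointer (at least 6 mm needed).
- **Network positions:** the detections for the grip and pointer scattered by up to about 20 mm and disagreed with these figures. In the side view they even put the grip level with the pointer. I relied on colour and depth instead.
- **Hook:** it was never approached. Its readings stayed within the scatter of the detector, except that the last side view was about 9 mm off the earlier ones while the top view showed no change.
- **Forces:** while gripping, up to about 26 N showed on the wrist at the readings, well below the limit.

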